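# Slide a sample carrier under the spring clip

### The job

On the bench reader, press the spring clip's long thumb bar down with one fingertip so that its lip rises and, keeping it held down, push the sample carrier by its upright thumb plate with the other fingertip along the lane beneath the lip, until it is fully home against the reader housing. Only then let the bar up, so that the lip comes down and clamps the carrier, and move clear. Push only: do not lift or tip the carrier, and leave the things standing around the reader where they are.

Things in the scene. Friction and masses are not known exactly. Their poses are not given: they have to be found in the camera images.
- stage: Bench reader, fixed: grey base (x -145 to 90, y -65 to 90 mm, 14 high) with an aluminium lane and a white housing. Origin on the bench, under the clip's hinge line and the housing face that stops the carrier. Own axes: x = the push direction, y = across (thumb bar at -y, lane at +y), z up. Housing x 0 to 88, y -56 to 84, top 60 mm. Hinge bearings at x -137 and -2, y 0, 56 mm high.
- home (a point): Point on the lane floor where the carrier's origin lies when it is fully home: in the stage frame x -28, y 37, z 30 mm. The lane floor (z 30 mm) runs along the stage's x from -132 mm to the housing face at x 0, between two guides with inner faces at y 10.5 and 63.5 mm and tops at z 37 mm.
- clip (a joint): Angle (rad) of the steel spring clip, a rocker hinged along the stage's x axis at stage y 0, z 52 mm. 0 = at rest, lip down; grows to 0.34 (hard stop) as the thumb bar is pressed and the lip rises. Above 0.2 the carrier passes beneath the lip (6 mm to spare at 0.34); clamped on the carrier it reads about 0.15. Spring: 0.12 N m at 0, 0.32 N m at 0.34 (10 N on the bar). Springs back when let go.
- lip (a point): Lower edge, nearest the hinge, of the clip's down-turned lip, mid-length; 30 mm from the hinge towards the lane. The lip is 14 mm long (stage x -22 to -8) and 20 mm wide (stage y 30 to 50). At rest its underside is 35 mm above the bench, lower than the carrier's top (40 mm), and blocks the carrier; fully raised this edge is at 46 mm.
- thumb_bar (a point): Middle of the top of the clip's thumb bar, a flat steel plate with a dark rubber strip, stage x -130 to -6 mm, y -7 to -55. This point is 40 mm from the hinge; height 55 mm at rest, about 41 when fully pressed. The bar tilts about the hinge, so a flat fingertip bears with its edge nearer the hinge: with that edge 32 mm from the hinge, full press is at a height of about 44 mm.
- carrier: White sample carrier lying loose in the lane (1.5 mm play each side): flat plate 56 (its x) by 50 (its y) by 10 mm with an amber window, 60 g. Origin at the centre of its underside; x points along the lane to the housing. At its rear (-x) end stands a thumb plate 6 mm thick, 44 wide, 20 high (10 to 30 mm above the underside), flush with the rear edge. It starts 28 to 50 mm short of home.
- plate (a point): Middle of the rear (-x) face of the carrier's thumb plate, 28 mm behind the carrier's origin and 20 mm above its underside (50 mm above the bench); at stage x -56 mm when home.
- spare_carrier: Bystander: an identical carrier on the bench on the reader's lane side, not to be used. Origin at the centre of its underside.
- vial: Bystander: small amber vial, 22 mm across, 45 mm high; origin at its underside.
- beaker: Bystander: glass beaker, 50 mm across, 60 mm high; origin at its underside.
- spatula: Bystander: slim steel lab spatula, 150 mm long and 14 mm wide, lying flat beside the thumb bar; origin at its underside, about mid-length.
- flask: Bystander: conical glass flask, 68 mm across, 90 mm high; origin at its underside.
- dropper: Bystander: amber dropper bottle, 36 mm across, 75 mm high; origin at its underside.
- wide_jar: Bystander: white jar with a blue cap, 60 mm across, 70 mm high; origin at its underside.
Things that resemble listed ones, but are neither listed nor needed, are in the scene too. Leave any blue or purple look-alike of the carrier alone.

How it is judged (in metres and radians):
On the way, in this order (a step that is already met when the one before it is completed fails the run):
1. a finger holds the clip's thumb bar down, lip raised, before the carrier has passed under it (value of joint clip above 0.2 rad and contact force between the fingers and stage above 1 N and x of carrier in the frame of stage below -0.046 m), for 0.1 s.
2. the carrier is pushed home while the thumb bar is still held down (value of joint clip above 0.19 rad and contact force between the fingers and stage above 1 N and x of carrier in the frame of stage above -0.0315 m and y of carrier in the frame of stage between 0.033 and 0.041 m and z of carrier in the frame of stage below 0.033 m), for 0.1 s.
At the end, for the whole second after the job is handed in: The carrier lies flat in the lane, its front edge within 3.5 mm of the housing face, at rest, with the released clip's lip bearing down on it (clip angle 0.09 to 0.19 rad) (x of carrier in the frame of stage above -0.0315 m and y of carrier in the frame of stage between 0.033 and 0.041 m and z of carrier in the frame of stage below 0.033 m and value of joint clip between 0.09 and 0.19 rad and contact force between carrier and stage above 3 N and linear speed of carrier below 0.01 m/s and angle between carrier's own z axis and vertical below 0.06 rad); the robot touches nothing.
It fails at once if the carrier is lifted more than 8 mm off the lane floor or tipped (z of carrier in the frame of stage above 0.038 m or angle between carrier's own z axis and vertical above 0.2 rad).
It fails at once if a bystander is moved more than 20 mm (distance of any of spare_carrier, vial, beaker, spatula, flask, dropper, wide_jar from where it was at the start of the episode above 0.02 m).
It also fails if it takes over 35 s, if anything falls off the work surface, if the arm or the gripper's body presses on something with over 40 N, if the wrist force passes 120 N, or if a joint passes its speed limit or range.

### The arm

A 6-joint arm with a two-finger parallel gripper is mounted at the origin on the work surface. World frame = base frame: x ahead of the robot, y to its left, z up, the work surface at z = 0. Lengths are in m, angles in degrees, forces in N, time in s.
With the tool pointing down it reaches from about 0.375 to 0.9 m from the base axis. Payload 3.1 kg.
Tool frame: the origin (TCP) lies midway between the tips of the shut fingers; the grasp point (between the pads) lies 19 mm behind it; z points along the fingers, x is the direction in which the jaws open and shut, and the axes are right-handed (so a half turn about z gives the same grasp; the last joint's range is limited). The gripper opens to 87 mm and grips with 3 to 60 N. Pads are 19 mm wide; open, the fingers measure 117 mm over their backs; the gripper's body (75 mm by 190 mm) begins 51 mm behind the grasp point.
Start: joints at [65.289, 30.224, 82.088, -0, 67.689, -10.227], TCP at [0.156, 0.605, 0.223] pointing down, gripper open.
Joint ranges: [-176.69, 176.69], [-43.24, 126.21], [12.49, 139.97], [-82, 262], [0, 151.66], [-163.58, 163.58]. Speed limits (degrees/s): [159.86, 159.86, 180, 180, 180, 180].

### API

Orientations are given as [roll, pitch, yaw] about the fixed x, y, z axes, in that order (R = Rz(yaw) Ry(pitch) Rx(roll)).
In Python, from station import r, eyes gives the robot as it stands.
- The arm moves only by the tool send_rows, never from a script. Its argument "motion" is a list that holds one entry, the list of rows, each a list of 4 numbers: the shift along the world's x, y, z in m, then the turn about the world's z in degrees. In form: [[[dx, dy, dz, spin], ...]]. A call has 1 to 8 rows; each row shifts and turns the commanded pose from where the row before left it; what a row does not reach is not made up. A row lasts 1/8 s, in which the tool goes at most 62.5 mm and 10.7 degrees, less where a joint would pass 70% of its speed; a pose out of reach is approached as far as the arm can. A call with a gripper value outside its range is refused whole. "grip" is the opening, from 0 (shut) to 1 (fully open), set as the call begins (left out, the last holds). The fingers move at their own pace and stop on an object; "squeeze" is the grip in N (left out, the last holds). Time passes only in rows, so rows that do not move let the fingers close. It gives the time, the measured TCP pose, the force and the opening at its end, in the units of the state.
- r.sense(): the state, without advancing time (a new reading comes with each control period).
- eyes.get_image(name): name is "scene" or "top" or "wrist"; returns the picture (480x640x3 uint8, red, green, blue); there is no depth.
- eyes.camera_params(name): a dict with "camera_matrix" (3x3 intrinsics, pixels), "k1" (the pictures are not rectified: a ray, as slopes to the right and down, at radius r is drawn at 1 + k1 r^2 times it, then the intrinsics apply), "R" (3x3) and "t" (3): a world point X has camera coordinates R X + t; the wrist camera has in their place "hand_eye" (4x4, takes a point from camera to tool coordinates, whose origin is the TCP and whose axes are the tool frame's). Camera axes: x right, y down, z forward; pixel columns grow to the right and rows downward; lengths in m; the calibration is good to about 2 mm. A picture is of the moment at which its call begins: read the wrist's pose just before it. camera_params takes no time and is no camera call.
- r.close_job(): hands the job in, once; it reports no verdict.
The state is a dict: "time_s": time; "joint_positions": joint angles; "joint_velocities": joint speeds; "joint_torque": joint torques, N m; "tool_pos": TCP position; "orientation": TCP orientation; "ft_force": force on the tool from outside, world axes, zero at the start; "torque": the same for the moment, N m; "gripper_width": finger opening in m.
Only numpy, scipy, OpenCV 4.12 (cv2) and the standard library are available. Lean on these libraries where they do the work, as an engineer would, in place of code of your own. Each camera call takes 0.05 s, during which the arm holds its last target. There are 200 camera calls.

## Working session

There is one attempt and no reset: what is moved stays moved. The work goes in short steps, Python scripts to look and compute and a tool call to move; the robot and the scene stay as the last step left them, time stands still between calls to the robot, and variables do not carry over. Pictures are saved under pics/ and viewed, about 8 in all and at most 12, crops included, and the job is handed in when it is done.

Besides the shell and the picture viewer there is one more tool, called after ">>>" by a JSON object that holds its "api" and its "payload", one argument or row to a line. send_rows: Moves the arm, as the interface text tells. Its arguments: {"type":"object","properties":{"motion":{"type":"array"},"grip":{"type":"number"},"squeeze":{"type":"number"}},"required":["motion"]}

```bash
mkdir -p pics; ls; python3 - <<'E'
from station import r, eyes
import cv2,json
s=r.sense(); print(s)
for n in ("scene","top"):
    im=eyes.get_image(n); cv2.imwrite(f"pics/{n}0.png",im[:,:,::-1])
for n in ("scene","top","wrist"): print(n,eyes.camera_params(n))
E
```

```text
pics
{'time_s': 0.0, 'joint_positions': array([ 6.52888946e+01,  3.02782499e+01,  8.21573246e+01,  7.58492831e-04,
        6.76886134e+01, -1.02270070e+01]), 'joint_velocities': array([ 0.04111528,  0.03764704,  0.00454236, -0.03672405,  0.02982189,
       -0.03899808]), 'joint_torque': array([-4.05590499e-04, -4.40044641e+01, -1.76587307e+01,  6.31407439e-02,
        5.83623501e-02, -1.68936181e-04]), 'tool_pos': array([0.15597084, 0.60446364, 0.22157411]), 'orientation': array([-1.79977261e+02,  1.22090268e-01,  7.55156370e+01]), 'ft_force': array([-0.13263722, -0.83253216, -0.03350006]), 'torque': array([-0.00101629,  0.00380182, -0.05598441]), 'gripper_width': 0.08689875954428239}
scene {'camera_matrix': array([[469.32907592,   0.        , 321.46704247],
       [  0.        , 469.32907592, 248.43977657],
       [  0.        ,   0.        ,   1.        ]]), 'k1': -0.08520567002932627, 'R': array([[ 0.51877146,  0.85490958,  0.00240489],
       [ 0.52502352, -0.31636926, -0.79010176],
       [-0.67470473,  0.41114487, -0.61297098]]), 't': array([-0.30882787, -0.25572381,  1.1075801
[... 270 characters left out ...]
-0.9867072 ,  0.02525235, -0.16053418],
       [ 0.16061749,  0.00129297, -0.98701588]]), 't': array([0.03497016, 0.57880754, 0.71577146])}
wrist {'camera_matrix': array([[414.89581946,   0.        , 316.82154882],
       [  0.        , 414.89581946, 237.02426742],
       [  0.        ,   0.        ,   1.        ]]), 'k1': -0.08793307778180769, 'hand_eye': array([[ 9.99999974e-01, -9.47676320e-05,  2.09337651e-04,
        -6.64469689e-04],
       [ 3.31496428e-05,  9.60963423e-01,  2.76675437e-01,
        -7.55051901e-02],
       [-2.27385702e-04, -2.76675423e-01,  9.60963401e-01,
        -1.62718162e-01],
       [ 0.00000000e+00,  0.00000000e+00,  0.00000000e+00,
         1.00000000e+00]])}
```

View pics/top0.png

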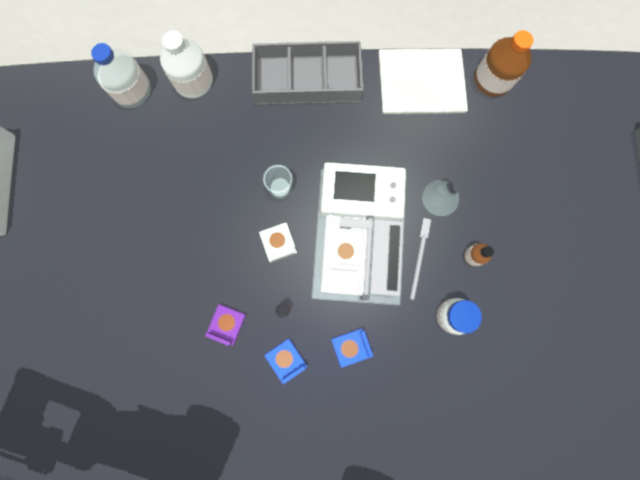

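View pics/scene0.png

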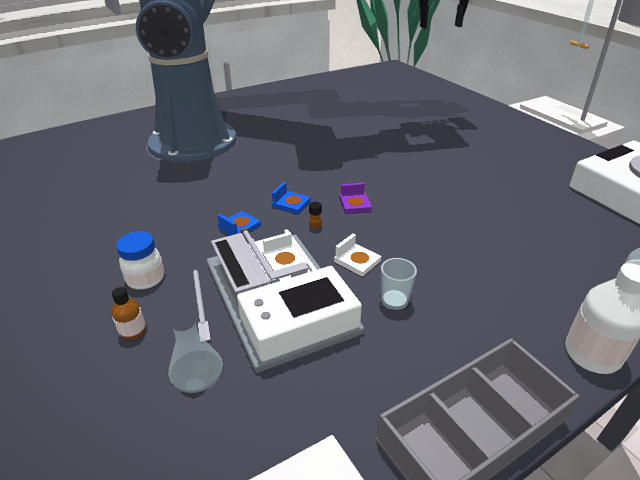

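Top picture: the reader is at about (360,232), with the white carrier in its lane (amber window at (345,251)). Look-alikes: spare white carrier (278,242), blue ones (285,361) and (352,348), purple (226,325). I choose the one in the lane and check it in an enlarged crop.

```bash
python3 - <<'E'
import cv2
im=cv2.imread("pics/top0.png")
c=cv2.resize(im[158:308,305:415],None,fx=5.3,fy=4*1.0,interpolation=cv2.INTER_CUBIC) if 0 else cv2.resize(im[160:308,308:412],None,fx=4,fy=4,interpolation=cv2.INTER_CUBIC)
cv2.imwrite("pics/ctop.png",c)
im=cv2.imread("pics/scene0.png")
cv2.imwrite("pics/cscene.png",cv2.resize(im[225:370,200:370],None,fx=4,fy=4,interpolation=cv2.INTER_CUBIC))
E
```

```text
(no output)
```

View pics/ctop.png

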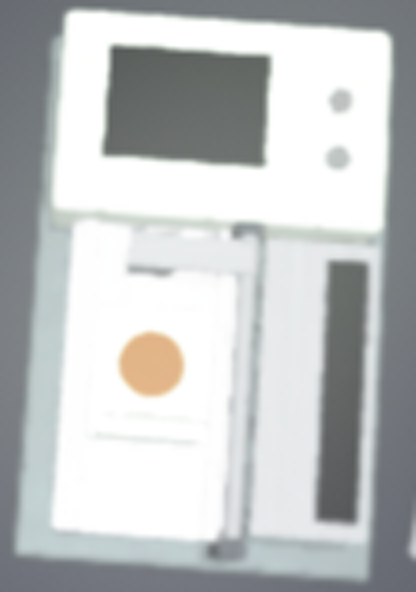

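View pics/cscene.png

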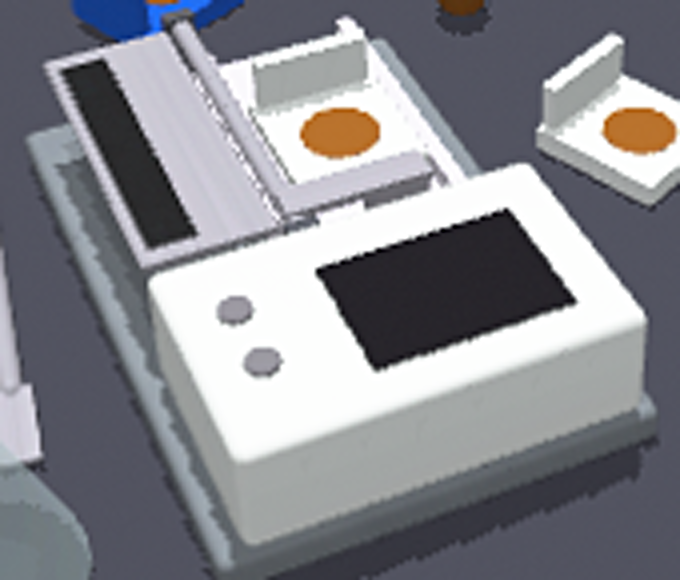

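```bash
cat > fit.py <<'E'
import numpy as np, cv2
from scipy.optimize import least_squares
from station import eyes
P={n:eyes.camera_params(n) for n in("top","scene")}
def proj(n,X):
    p=P[n]; d=np.array([p["k1"],0,0,0,0.])
    return cv2.projectPoints(np.atleast_2d(X).astype(float),cv2.Rodrigues(p["R"])[0],p["t"],p["camera_matrix"],d)[0][:,0]
off={"top":(308,160),"scene":(200,225)}
def full(n,uv): return (np.array(uv,float)-1.5)/4+off[n]
def T(q,X):
    c,s=np.cos(q[2]),np.sin(q[2]); X=np.atleast_2d(X)/1000.
    return np.c_[q[0]+c*X[:,0]-s*X[:,1],q[1]+s*X[:,0]+c*X[:,1],X[:,2]]
S={"top":[((-145,90,14),(15,553)),((-145,-65,14),(368,580)),((88,84,60),(62,8)),((88,-56,60),(393,30)),((0,-56,60),(385,232)),((0,84,60),(50,213))],
"scene":[((-145,-65,14),(28,140)),((90,-65,14),(218,567)),((90,90,14),(657,405)),((88,-56,60),(243,462)),((0,-56,60),(150,278)),((0,84,60),(530,164)),((88,84,60),(647,322))]}
def res(q,cams=("top","scene")):
    return np.concatenate([(proj(n,T(q,[a for a,_ in S[n]]))-full(n,[b for _,b in S[n]])).ravel() for n in cams])
if __name__=="__main__":
  for cams in (("top","scene"),("top",),("scene",)):
    f=least_squares(res,[.57,-.04,0],args=(cams,),loss="soft_l1"); print(cams,f.x[:2],np.degrees(f.x[2])); 
    print(np.round(res(f.x,cams).reshape(-1,2),1).tolist())
    if len(cams)==2: q=f.x
  np.save("q.npy",q)
  C=[((-22,22,60),(253,69)),((-22,-22,60),(366,38)),((-22,22,40),(258,110)),((-22,-22,40),(367,80))]
  for sgn in (1,):
    g=lambda d:(proj("scene",T(q,[(d[0]+a[0],37-a[1] if a[1]<0 else 37-a[1],a[2]) for a,_ in C]))-full("scene",[b for _,b in C])).ravel()
    f=least_squares(g,[-70.]);print("carrier x",f.x,g(f.x).reshape(-1,2).round(1).tolist())
  for n,uv in(("scene",(340,132)),("top",(152,364))):
    g=lambda d:(proj(n,T(q,[(d[0],d[1],40)]))-full(n,[uv])).ravel()
    print("window",n,least_squares(g,[-70.,37]).x)
  for k,p in dict(o=(0,0,0),bar=(-68,-40,55),plate=(-96,37,50)).items(): print(k,T(q,[p]))
E
python3 fit.py
```

```text
('top', 'scene') [ 0.60865989 -0.08064254] -5.606788292851603
[[-1.0, 0.5], [0.4, 0.1], [0.6, -1.2], [-0.3, -0.8], [-0.2, -0.9], [-0.0, -2.1], [-1.4, -1.6], [0.5, 1.0], [1.3, 1.1], [-2.5, -1.4], [-2.1, -2.1], [-0.7, -3.0], [1.1, -2.6]]
('top',) [ 0.6073207  -0.08072817] -5.397809730429837
[[-0.7, 1.5], [0.8, 0.8], [0.4, -0.3], [-0.4, -0.2], [-0.1, -0.2], [0.1, -1.2]]
('scene',) [ 0.61101832 -0.08100125] -5.984136120587303
[[-0.6, -1.0], [0.5, 2.4], [1.9, 2.7], [-2.5, 0.0], [-1.7, -1.1], [0.1, -1.8], [1.8, -0.9]]
carrier x [-64.92775948] [[0.5, -0.3], [-0.3, -0.1], [0.3, 0.1], [-0.1, -0.0]]
window scene [-61.76532997  37.6835787 ]
window top [-61.29965715  36.13943488]
o [[ 0.60865989 -0.08064254  0.        ]]
bar [[ 0.53707718 -0.11380752  0.055     ]]
plate [[ 0.5167341  -0.03444028  0.05      ]]
```

>>> {"api": "send_rows", "payload": {
  "motion": [
    [[0.021,-0.042,0,0.55],[0.021,-0.042,0,0.55],[0.021,-0.042,0,0.55],[0.021,-0.042,0,0.55],[0.021,-0.042,0,0.55],[0.021,-0.042,0,0.55],[0.021,-0.042,0,0.55],[0.021,-0.042,0,0.55]]
  ],
  "grip": 0.713
}}

```text
time_s: 1.1
tool_pos: [0.3247, 0.2677, 0.2225]
orientation: [180.0, 0.0, 80.0]
ft_force: [0.8, -0.5, 0.3]
gripper_width: 0.0621
```

>>> {"api": "send_rows", "payload": {
  "motion": [
    [[0.021,-0.042,0,0.55],[0.021,-0.042,0,0.55],[0.021,-0.042,0,0.55],[0.021,-0.042,0,0.55],[0.021,-0.042,0,0.55],[0.021,-0.042,0,0.55],[0.021,-0.042,0,0.55],[0.021,-0.042,0,0.55]]
  ]
}}

```text
time_s: 2.1
tool_pos: [0.4926, -0.0683, 0.2223]
orientation: [-180.0, -0.0, 84.3]
ft_force: [0.2, -0.0, -0.5]
gripper_width: 0.0621
```

>>> {"api": "send_rows", "payload": {
  "motion": [
    [[0.0,0,-0.04,0],[0,0,-0.03,0],[0,0,-0.02,0],[0,0,0,0],[0,0,0,0]]
  ]
}}

```text
time_s: 2.72
tool_pos: [0.4927, -0.067, 0.133]
orientation: [180.0, 0.0, 84.3]
ft_force: [0.3, 0.3, 0.6]
gripper_width: 0.0619
```

```bash
cat > look.py <<'E'
import sys,cv2,numpy as np
from station import r,eyes
from fit import *
q=np.load("q.npy")
s=r.sense(); p=s["tool_pos"]; c,sn=np.cos(q[2]),np.sin(q[2]); d=p[:2]-q[:2]
print("t",s["time_s"],"tcp",p.round(4),"ori",s["orientation"].round(2),"F",s["ft_force"].round(2),"w",round(s["gripper_width"],4),"stage xy mm",(1000*np.array([c*d[0]+sn*d[1],-sn*d[0]+c*d[1]])).round(1))
if len(sys.argv)>1:
    tag=sys.argv[1]; a=eyes.get_image("wrist"); b=eyes.get_image("scene")
    b=cv2.resize(b[190:370,190:390],None,fx=3,fy=3,interpolation=cv2.INTER_CUBIC)
    cv2.imwrite(f"pics/w{tag}.png",a[:,:,::-1]); cv2.imwrite(f"pics/s{tag}.png",b[:,:,::-1])
E
python3 look.py 1
```

```text
t 2.725 tcp [ 0.4927 -0.067   0.133 ] ori [1.7995e+02 1.0000e-02 8.4320e+01] F [0.31 0.3  0.61] w 0.0619 stage xy mm [-116.7    2.3]
```

View pics/w1.png

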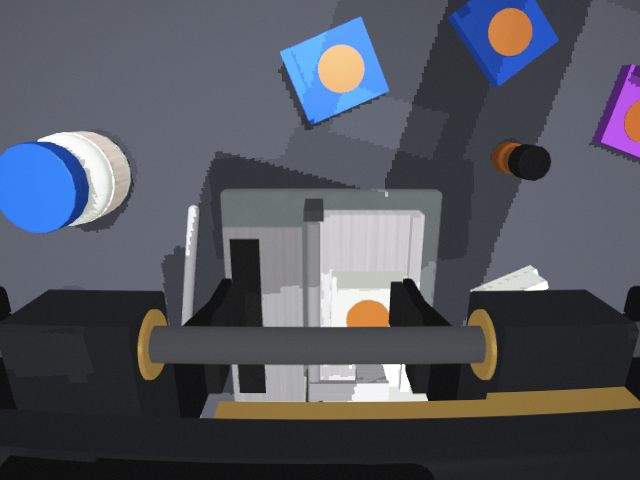

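View pics/s1.png

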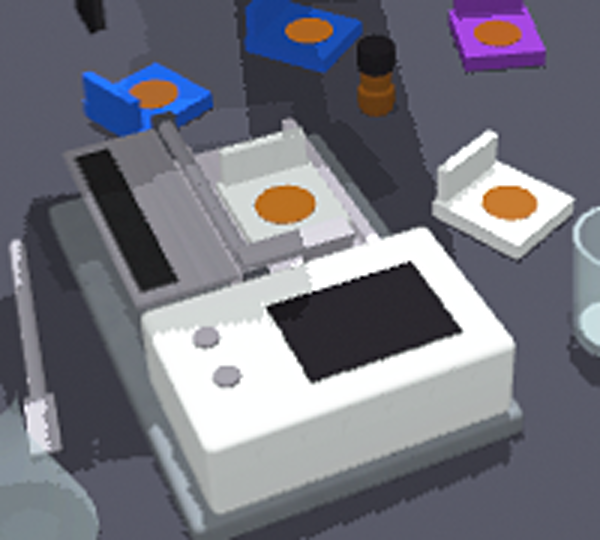

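```bash
cat > wr.py <<'E'
import sys,cv2,numpy as np
from fit import *
from scipy.spatial.transform import Rotation as Ro
p=eyes.camera_params("wrist");H=p["hand_eye"];K=p["camera_matrix"]
def stage(pos,ori,uv,z):
    R=Ro.from_euler("xyz",ori,degrees=True).as_matrix()
    n=cv2.undistortPoints(np.array([[uv]],float),K,np.array([p["k1"],0,0,0,0.]))[0,0]
    d=R@H[:3,:3]@np.array([n[0],n[1],1]); o=R@H[:3,3]+pos
    X=o+d*(z/1000-o[2])/d[2]
    q=np.load("q.npy");c,s=np.cos(q[2]),np.sin(q[2]);e=X[:2]-q[:2]
    return (1000*np.array([c*e[0]+s*e[1],-s*e[0]+c*e[1]])).round(1)
if __name__=="__main__":
    pos=np.array([.4927,-.067,.133]);ori=[179.95,.01,84.32]
    for k,uv,z in [("base -145,90",(441,190),14),("base -145,-65",(221,190),14),("bearing front/top -137,0",(314,200),56),("barcorner -130,-55?",(228,228),57),("lane rear -132 guide y63.5+",(423,212),37),("window y37",(368,312),40),("plate rear bottom?",(334,290),40),("plate rear top?",(334,272),60)]:
        print(k,stage(pos,ori,uv,z))
E
python3 wr.py; python3 - <<'E'
import cv2
im=cv2.imread("pics/w1.png")
cv2.imwrite("pics/w1c.png",cv2.resize(im[180:400,190:450],None,fx=3,fy=2.7,interpolation=cv2.INTER_CUBIC))
E
```

```text
base -145,90 [-144.8   87.3]
base -145,-65 [-144.9  -64.3]
bearing front/top -137,0 [-145.9   -0. ]
barcorner -130,-55? [-129.2  -51.5]
lane rear -132 guide y63.5+ [-134.4   69.7]
window y37 [-65.5  36.3]
plate rear bottom? [-81.8  13. ]
plate rear top? [-102.3   12. ]
```

View pics/w1c.png

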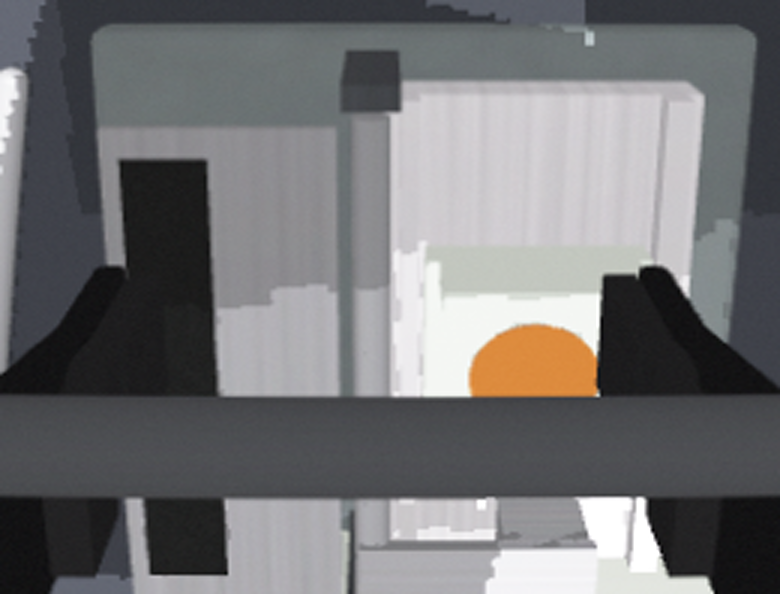

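Wrist picture: fingers straddle the hinge tube. The left one is over the bar (crop 90,330), the right one over the lane behind/over the plate column. The plate rear face is the grey strip at crop v 245–293, about stage x −91; the wrist corners agree with the fit to ~2 mm. The carrier is at x ≈ −63. Now I lower and press.

>>> {"api": "send_rows", "payload": {
  "motion": [
    [[0,-0.003,-0.03,0],[0,0,-0.025,0],[0,0,-0.015,0],[0,0,-0.005,0],[0,0,-0.005,0],[0,0,-0.003,0],[0,0,0,0]]
  ]
}}

```text
time_s: 3.7
tool_pos: [0.4928, -0.0701, 0.0505]
orientation: [179.9, 0.0, 84.3]
ft_force: [-0.1, 0.4, 6.1]
gripper_width: 0.0619
```

>>> {"api": "send_rows", "payload": {
  "motion": [
    [[0,0,-0.002,0],[0,0,-0.001,0],[0,0,0,0]]
  ]
}}

```text
time_s: 4.08
tool_pos: [0.4928, -0.0699, 0.0478]
orientation: [179.9, 0.0, 84.3]
ft_force: [-1.7, 0.1, 8.3]
gripper_width: 0.0621
```

```bash
python3 look.py 2
```

```text
t 4.075 tcp [ 0.4928 -0.0699  0.0478] ori [1.799e+02 3.000e-02 8.432e+01] F [-1.75  0.15  8.26] w 0.0621 stage xy mm [-116.3   -0.7]
```

>>> {"api": "send_rows", "payload": {
  "motion": [
    [[0,0,-0.001,0],[0,0,-0.0015,0],[0,0,0,0],[0,0,0,0]]
  ]
}}

```text
time_s: 4.68
tool_pos: [0.4929, -0.0697, 0.0456]
orientation: [179.9, 0.0, 84.3]
ft_force: [-0.9, 3.0, 9.4]
gripper_width: 0.0621
```

```bash
python3 look.py 3
```

```text
t 4.675 tcp [ 0.4929 -0.0697  0.0456] ori [1.7988e+02 1.0000e-02 8.4310e+01] F [-0.9   3.03  9.35] w 0.0621 stage xy mm [-116.3   -0.4]
```

View pics/s3.png

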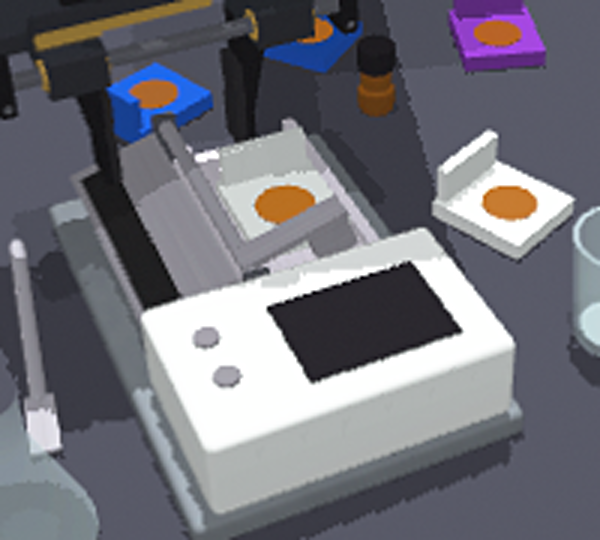

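The bar is down, the lip is raised (seen at about (320,230)), and the right finger stands behind the plate. Now I push along the stage's x.

>>> {"api": "send_rows", "payload": {
  "motion": [
    [[0.004,-0.0004,-0.0005,0],[0.005,-0.0005,0,0],[0.005,-0.0005,0,0],[0.004,-0.0004,0,0],[0.004,-0.0004,0,0],[0.004,-0.0004,0,0],[0.004,-0.0004,0,0],[0,0,0,0]]
  ]
}}

```text
time_s: 5.78
tool_pos: [0.5198, -0.0729, 0.0445]
orientation: [-179.7, 0.0, 84.4]
ft_force: [-6.2, -2.5, 8.8]
gripper_width: 0.0624
```

>>> {"api": "send_rows", "payload": {
  "motion": [
    [[0.003,-0.0003,0,0],[0.003,-0.0003,0,0],[0.003,-0.0003,0,0],[0.002,-0.0002,0,0],[0.002,-0.0002,0,0],[0,0,0,0]]
  ]
}}

```text
time_s: 6.52
tool_pos: [0.5321, -0.0742, 0.0444]
orientation: [-179.6, 0.0, 84.3]
ft_force: [-7.0, -2.5, 7.4]
gripper_width: 0.062
```

```bash
python3 look.py 4
```

```text
t 6.525 tcp [ 0.5321 -0.0742  0.0444] ori [-1.7964e+02  2.0000e-02  8.4350e+01] F [-7.   -2.53  7.43] w 0.062 stage xy mm [-76.8  -1. ]
```

View pics/s4.png

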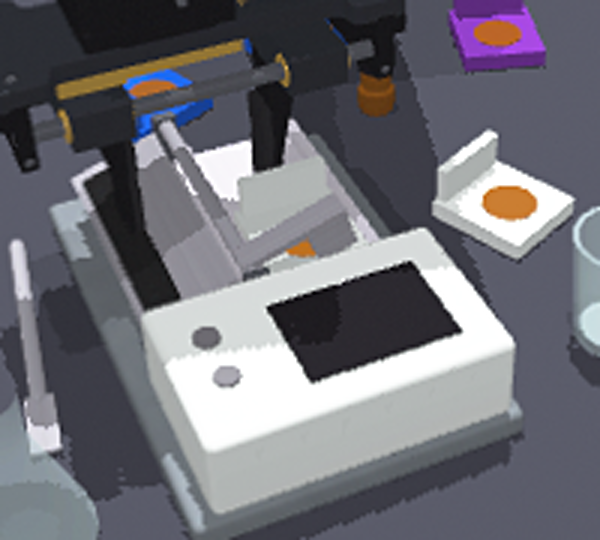

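The carrier is moving square under the lip, with about 11 mm to go. I continue until the force rises.

>>> {"api": "send_rows", "payload": {
  "motion": [
    [[0.002,-0.0002,0,0],[0.002,-0.0002,0,0],[0.002,-0.0002,0,0],[0.0015,-0.00015,0,0],[0.001,-0.0001,0,0],[0,0,0,0]]
  ]
}}

```text
time_s: 7.38
tool_pos: [0.5406, -0.075, 0.0444]
orientation: [-179.6, 0.0, 84.4]
ft_force: [-7.1, -2.3, 9.0]
gripper_width: 0.0624
```

>>> {"api": "send_rows", "payload": {
  "motion": [
    [[0.001,-0.0001,0,0],[0.001,-0.0001,0,0],[0,0,0,0]]
  ]
}}

```text
time_s: 7.75
tool_pos: [0.5424, -0.0752, 0.0444]
orientation: [-179.6, 0.0, 84.4]
ft_force: [-7.2, -2.7, 8.8]
gripper_width: 0.062
```

>>> {"api": "send_rows", "payload": {
  "motion": [
    [[0.001,-0.0001,0,0],[0.001,-0.0001,0,0],[0,0,0,0]]
  ]
}}

```text
time_s: 8.12
tool_pos: [0.5425, -0.0751, 0.0443]
orientation: [-179.4, 0.0, 84.4]
ft_force: [-10.3, -4.1, 9.9]
gripper_width: 0.0623
```

>>> {"api": "send_rows", "payload": {
  "motion": [
    [[0.001,-0.0001,0,0],[0,0,0,0]]
  ]
}}

```text
time_s: 8.38
tool_pos: [0.5425, -0.0751, 0.0443]
orientation: [-179.3, 0.0, 84.4]
ft_force: [-11.7, -3.7, 12.0]
gripper_width: 0.062
```

>>> {"api": "send_rows", "payload": {
  "motion": [
    [[0.001,-0.0001,0,0],[0,0,0,0]]
  ]
}}

```text
time_s: 8.62
tool_pos: [0.5425, -0.0751, 0.0442]
orientation: [-179.1, -0.0, 84.5]
ft_force: [-13.3, -3.8, 12.3]
gripper_width: 0.0621
```

The TCP stopped at stage x ≈ −66.3 (front edge ≈ −57, home expected −56), and the force is rising against the housing. I check before release.

```bash
python3 look.py 5
```

```text
t 8.625 tcp [ 0.5425 -0.0751  0.0442] ori [-1.7914e+02 -1.0000e-02  8.4470e+01] F [-13.34  -3.8   12.34] w 0.0621 stage xy mm [-66.4  -0.9]
```

View pics/s5.png

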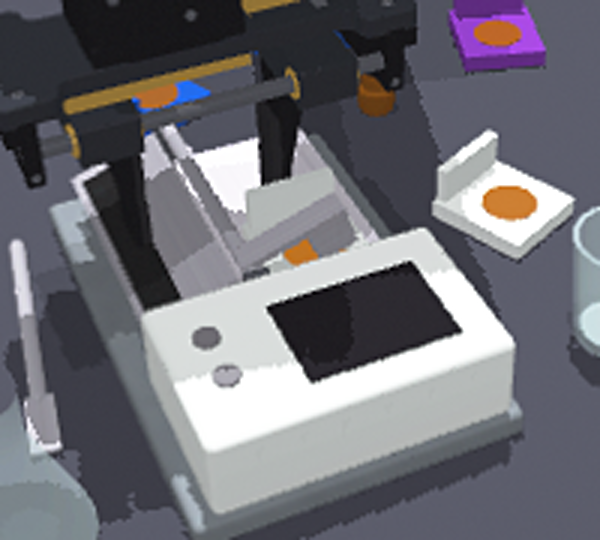

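```bash
python3 - <<'E'
from fit import *
q=np.load("q.npy")
def s(p): return ((proj("scene",T(q,p))-[190,190])*3+1).round(0).tolist()
for cx in (-28,-33,-40): print(cx,s([(cx-22,59,60),(cx-22,15,60)]), s([(cx,37,40)]))
E
python3 - <<'E'
import cv2
im=cv2.imread("pics/s5.png")
cv2.imwrite("pics/s5c.png",cv2.resize(im[130:300,210:390],None,fx=3.4,fy=3.4,interpolation=cv2.INTER_CUBIC))
E
```

```text
-28 [[333.0, 174.0], [248.0, 198.0]] [[310.0, 244.0]]
-33 [[329.0, 168.0], [244.0, 192.0]] [[306.0, 238.0]]
-40 [[323.0, 160.0], [239.0, 184.0]] [[301.0, 230.0]]
```

View pics/s5c.png

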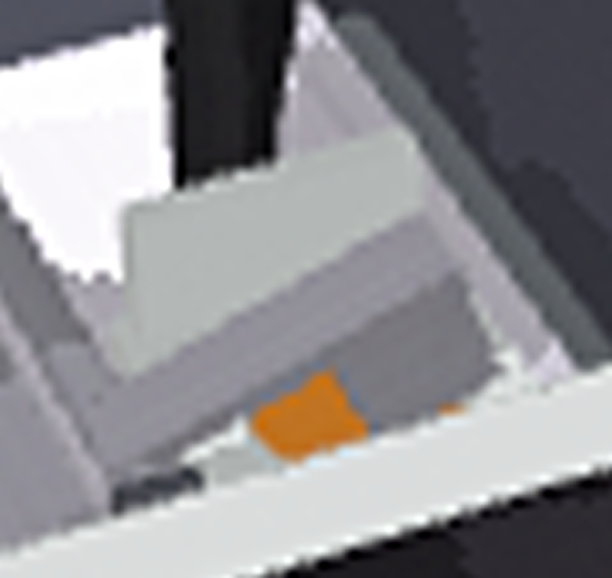

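The pixels put the carrier at x ≈ −31±3 and finger contact says −29. I push a bit harder to rule out a jam.

>>> {"api": "send_rows", "payload": {
  "motion": [
    [[0.003,-0.0003,0,0],[0.003,-0.0003,0,0],[0.002,-0.0002,0,0],[0,0,0,0],[0,0,0,0]]
  ]
}}

```text
time_s: 9.35
tool_pos: [0.5428, -0.0748, 0.0438]
orientation: [-178.2, -0.1, 84.7]
ft_force: [-25.8, -6.0, 21.6]
gripper_width: 0.0616
```

It is a rigid stop (12 N more moved it 0.3 mm), so the carrier is home. I back off from the plate with the bar still held, then lift.

>>> {"api": "send_rows", "payload": {
  "motion": [
    [[-0.004,0.0004,0,0],[-0.004,0.0004,0,0],[-0.004,0.0004,0,0],[-0.003,0.0003,0,0],[-0.003,0.0003,0,0],[-0.003,0.0003,0,0],[0,0,0,0]]
  ]
}}

```text
time_s: 10.22
tool_pos: [0.5419, -0.0759, 0.0463]
orientation: [179.3, 0.2, 84.4]
ft_force: [4.4, 0.8, 8.6]
gripper_width: 0.0619
```

```bash
python3 look.py 6
```

```text
t 10.225 tcp [ 0.5419 -0.0759  0.0463] ori [1.793e+02 1.700e-01 8.435e+01] F [4.38 0.79 8.56] w 0.0619 stage xy mm [-66.9  -1.8]
```

View pics/s6.png

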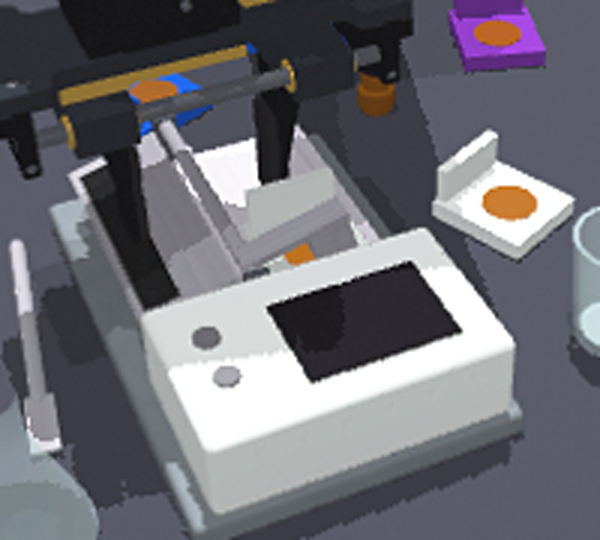

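>>> {"api": "send_rows", "payload": {
  "motion": [
    [[-0.003,0.0003,0,0],[-0.003,0.0003,0,0],[-0.003,0.0003,0,0],[-0.003,0.0003,0,0],[0,0,0,0]]
  ]
}}

```text
time_s: 10.95
tool_pos: [0.5311, -0.0757, 0.0464]
orientation: [179.2, 0.3, 84.4]
ft_force: [3.6, -3.0, 7.3]
gripper_width: 0.0621
```

The finger is 11 mm clear of the plate. Now I let the bar up and rise clear.

>>> {"api": "send_rows", "payload": {
  "motion": [
    [[0,0,0.002,0],[0,0,0.002,0],[0,0,0.003,0],[0,0,0.004,0],[0,0,0.01,0],[0,0,0.02,0],[0,0,0.04,0],[0,0,0.05,0]]
  ]
}}

```text
time_s: 11.95
tool_pos: [0.5235, -0.0726, 0.1751]
orientation: [-179.8, -0.1, 84.3]
ft_force: [1.5, -0.4, 0.8]
gripper_width: 0.0621
```

>>> {"api": "send_rows", "payload": {
  "motion": [
    [[-0.03,0,0.03,0],[-0.04,0,0,0],[-0.02,0,0,0],[0,0,0,0],[0,0,0,0]]
  ]
}}

```text
time_s: 12.58
tool_pos: [0.4359, -0.0734, 0.2049]
orientation: [179.9, 0.0, 84.3]
ft_force: [0.6, 0.9, -0.4]
gripper_width: 0.0622
```

```bash
python3 look.py 7; python3 - <<'E'
from station import eyes
import cv2,numpy as np
a=cv2.imread("pics/s7.png")[100:300,60:390]
b=cv2.resize(a,None,fx=2,fy=2,interpolation=cv2.INTER_CUBIC)
cv2.imwrite("pics/f7.png",b)
im=eyes.get_image("top"); cv2.imwrite("pics/top7.png",im[:,:,::-1])
E
```

```text
t 12.575 tcp [ 0.4359 -0.0734  0.2049] ori [1.799e+02 2.000e-02 8.431e+01] F [ 0.62  0.87 -0.4 ] w 0.0622 stage xy mm [-172.6   -9.7]
```

```bash
python3 - <<'E'
import cv2,numpy as np
a=cv2.imread("pics/s6.png");b=cv2.imread("pics/s7.png")
def m(n,x0,x1,y0,y1,w=30):
    t=a[y0:y1,x0:x1]; R=b[y0-w:y1+w,x0-w:x1+w]
    c=cv2.matchTemplate(R,t,cv2.TM_CCOEFF_NORMED); _,v,_,l=cv2.minMaxLoc(c); print(n,"shift px(x3)",l[0]-w,l[1]-w,"score",round(v,3))
m("plate right corner",312,345,160,195)
m("plate whole",236,345,165,215)
m("lip end",310,352,195,255)
m("spare",430,575,130,255)
m("spatula",5,65,235,455,5)
hsv=cv2.cvtColor(b,cv2.COLOR_BGR2HSV)[200:300,240:380]
mask=(hsv[...,0]>5)&(hsv[...,0]<20)&(hsv[...,1]>150); ys,xs=np.nonzero(mask); print("window px",len(xs),xs.min()+240,xs.max()+240,ys.min()+200,ys.max()+200)
E
```

```text
plate right corner shift px(x3) 21 10 score 0.889
plate whole shift px(x3) 28 19 score 0.265
lip end shift px(x3) 1 2 score 0.599
spare shift px(x3) 0 0 score 0.986
spatula shift px(x3) 0 0 score 0.787
window px 201 287 308 249 263
```

```bash
python3 - <<'E'
import cv2,numpy as np
g=lambda n:cv2.GaussianBlur(cv2.Canny(cv2.imread(f"pics/{n}.png",0),30,80),(0,0),2).astype(np.float32)
a,b=g("s6"),g("s7")
for n,(x0,x1,y0,y1) in {"plate top+right edge":(290,350,150,200),"plate left":(236,262,178,225),"housing":(145,520,230,400),"lip end":(300,355,200,260)}.items():
    w=15;t=a[y0:y1,x0:x1];R=b[y0-w:y1+w,x0-w:x1+w]
    c=cv2.matchTemplate(R,t,cv2.TM_CCOEFF_NORMED);_,v,_,l=cv2.minMaxLoc(c);print(n,l[0]-w,l[1]-w,round(v,2),"zero-shift",round(float(c[w,w]),2))
for n in("s6","s7"):
    im=cv2.imread(f"pics/{n}.png",0)
    print(n);print(im[140:262:4,316]);print(im[140:262:4,256]);print(im[204,300:380:4])
E
```

```text
plate top+right edge 6 8 0.59 zero-shift 0.5
plate left 2 -3 0.42 zero-shift 0.36
housing 0 0 0.73 zero-shift 0.73
lip end 1 7 0.35 zero-shift 0.16
s6
[ 96  92  91 145 165 162 160 165 178 176 179 180 180 181 180 182 168 141
 146 145 147 146 137 118 118 119 120 120 118 114 184]
[110 102 103 167 155 157 233 226 255 255 255 254 206 172 180 180 180 180
 179 180 180 180 177 177 173 146 145 144 147 145 139]
[180 181 181 184 168 161 146 142 144 145 146 159 163 169  98  88  94  86
  50  50]
s7
[111 104 105 239 255 254 255 252 255 253 187 170 170 171 172 173 172 172
 200 213 213 213 213 216 178 103 112 114 114 114 239]
[220 197 195 194 189 189 189 190 192 196 195 192 254 255 209 166 172 173
 173 174 173 171 190 220 255 219 211 211 214 212 194]
[173 173 172 171 172 171 169 167 197 255 217 253 253 255 187 161 171 151
  84  87]
```

```bash
python3 -c "
from station import r
print(r.close_job()); print(r.sense()['time_s'])"
```

```text
the job is handed in; nothing more can be done
None
the job is handed in; nothing more can be done
```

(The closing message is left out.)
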